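# Switch off the lab hotplate and take the pail off it

## Robot

A 6-joint arm with a two-finger parallel gripper is mounted at the origin on the work surface. World frame = base frame: x ahead of the robot, y to its left, z up, the work surface at z = 0. Lengths are in m, angles in rad, forces in N, time in s.
With the tool pointing down it reaches from about 0.25 to 0.8 m from the base axis. Payload 3.9 kg.
Tool frame: the origin (TCP) lies midway between the tips of the shut fingers; the grasp point (between the pads) lies 19 mm behind it; y points along the fingers, x is the direction in which the jaws open and shut, and the axes are right-handed (so a half turn about y gives the same grasp; the last joint's range is limited). The gripper opens to 85 mm and grips with 20 to 120 N. Pads are 22 mm wide; open, the fingers measure 114 mm over their backs; the gripper's body (76 mm by 85 mm) begins 54 mm behind the grasp point. The pads swing forward as they close: fully open they stand 13 mm farther back than shut.
Start: joints at [1.195, 0.26, -0.138, 1.173, 0, 1.571], TCP at [0.193, 0.488, 0.231] pointing down, gripper open.
Joint ranges: [-2.78, 2.78], [-0.83, 1.72], [-1.28, 1.37], [-1.9, 2.12], [-1.57, 1.48], [-3.14, 3.14]. Speed limits (rad/s): [2.57, 2.57, 3.14, 3.14, 3.14, 3.14].

## Interface

Orientations are given as a 3x3 rotation matrix whose columns are the frame's x, y, z axes.
In Python, from station import robot gives the robot as it stands.
- The arm moves only by the tool move_arm, never from a script. Its argument "steps" is a list of rows, each a list of 6 numbers: the shift along the tool's x, y, z in cm, then the turn, a rotation vector about the tool's x, y, z in degrees. A call has 1 to 12 rows; each row shifts and turns the commanded pose from where the row before left it, along the tool's axes as they then stand; what a row does not reach is not made up. A row lasts 1/12 s, in which the tool goes at most 41.7 mm and 7.16 degrees, less where a joint would pass 70% of its speed; a pose out of reach is approached as far as the arm can. A call is refused whole if a number of a shift passes 4.17 or a number of a turn 7.16, either way. A call with a gripper value outside its range is refused whole. "grip" is the closure, from 0 (fully open) to 1 (shut), set as the call begins (left out, the last holds). The fingers move at their own pace and stop on an object; "squeeze" is the grip in N (left out, the last holds). Time passes only in rows, so rows that do not move let the fingers close. It gives the time, the measured TCP pose, the force and the opening at its end, in the units of the state.
- robot.sense(): the state, without advancing time (a new reading comes with each control period).
- robot.capture(name): name is "scene" or "top"; returns a dict with "frame" (400x640x3 uint8, red, green, blue), "depth" (400x640 float32, m along the optical axis (not along the pixel's ray), 0 where there is no reading), "mtx" (3x3 intrinsics, pixels), "camera_from_world" (4x4, takes a point from world to camera coordinates). Camera axes: x right, y down, z forward; pixel columns grow to the right and rows downward; lengths in m; the calibration is good to about 2 mm. A picture is of the moment at which its call begins.
- robot.close_job(): hands the job in, once; it reports no verdict.
The state is a dict: "t": time; "joint_positions": joint angles; "joint_vel": joint speeds; "joint_torque": joint torques, N m; "ee_pos": TCP position; "tool_rot": TCP orientation; "wrist_force": force on the tool from outside, world axes, zero at the start; "wrist_torque": the same for the moment, N m; "gripper_width": finger opening in m.
Only numpy, scipy, OpenCV 4.12 (cv2) and the standard library are available. Lean on these libraries where they do the work, as an engineer would, in place of code of your own. Each camera call takes 0.05 s, during which the arm holds its last target. There are 200 camera calls.

## Task

The steel pail has been warmed enough: first switch the hotplate off by turning its selector knob back so that the white-lined pointer stands at the off mark (the one long thick bar printed on the deck). Then lift the pail off the plate and set it down gently, upright and wholly on the round cork mat. Keep the pail level on the way, and leave the other things on the bench where they stand.

Things in the scene. Friction and masses are not known exactly. Their poses are not given: they have to be found in the camera images.
- hotplate: White hotplate, fixed, 320 mm long (x) by 170 mm wide (y), on the left or right of the bench, the cork mat on the other side. Origin: centre of its footprint on the bench. x points from the selector end (robot side) to the plate end. Front deck 60 mm high, with the selector; rear part (x -15 to 160 mm) 75 mm high, with a round metal plate of 140 mm diameter, its top 85 mm above the bench.
- plate_top (a point): Centre of the hotplate's round metal plate, on its top surface, 85 mm above the bench, 70 mm from the hotplate's origin along the hotplate's x. Axes as the hotplate.
- off_mark (a point): Middle of the off mark, the long thick dark bar (28 x 10 mm; the other marks are thin 9 mm ticks, every 0.6 rad) printed on the front deck, 64 mm from the selector's axis towards the plate, along the hotplate's x. Axes as the hotplate.
- selector (a joint): Selector knob: upright black grip bar on a 68 mm grey disc. Value in rad: 0 = pointer at the off mark, positive = clockwise seen from above. Goes from -1.5 to 2.1, past off on both sides; no click, light friction (0.06 N m), stays where left. Starts between 0.45 and 1.5.
- selector_grip (a point): On the selector's vertical axis (110 mm in front of the hotplate's origin), 96 mm above the bench, the height to grip. Turns with it: x points along the bar to its white-lined pointer end. Bar 16 mm thick, top 104 mm above the bench, reaching 44 mm from the axis at the pointer end, 32 mm at the other. Grip across the thickness from above, fingertips above the disc (its top at 72 mm).
- pail: Closed steel pail, one rigid piece with its lid and handle, 0.35 to 0.7 kg, standing loose on the hotplate's plate. Origin: centre of its underside; z up. Foot radius 48 mm, wall radius 50 mm, lid rim radius 53 mm, lid top 106 mm above the origin. A fixed arched handle spans it along its y axis.
- pail_grip (a point): Middle of the pail handle's black grip bar, on the pail's axis, 150 mm above its underside; axes as the pail. The bar lies along the pail's y, 70 mm long, 18 mm wide (x) and 18 mm high; 35 mm of free space between it and the lid.
- mat: Round cork mat, fixed flat on the bench, radius 85 mm, 8 mm thick. Origin: centre of its underside.
- bottle: Bystander: amber bottle, radius 33 mm, 150 mm tall; origin at its underside. It stands at the far middle of the bench.
- beaker: Bystander: open glass beaker, rim radius 34 mm, 85 mm tall; origin at its underside. Near middle of the bench.
- rack: Bystander: white tube rack, 130 x 50 mm, 78 mm tall with its capped tubes; origin at its underside. Middle of the bench, between hotplate and mat.
- mug: Bystander: white mug, radius 40 mm, 95 mm tall; origin at its underside. Left side.
- tipbox: Bystander: grey box, 120 x 85 x 65 mm high; origin at its underside. Right side.
- flask: Bystander: white plastic jar, radius 34 mm, 130 mm tall; origin at its underside. Left side.

How it is judged:
By the outcome, as a careful person would: the job done as asked, in the order asked, and still so for the second after the job is handed in, with the robot touching nothing.
It also fails if it takes over 67 s, if anything falls off the work surface, if the arm or the gripper's body presses on something with over 40 N, if the wrist force passes 120 N, or if a joint passes its speed limit or range.

## Working session

There is one attempt and no reset: what is moved stays moved. The work goes in short steps, Python scripts to look and compute and a tool call to move; the robot and the scene stay as the last step left them, time stands still between calls to the robot, and variables do not carry over. Pictures are saved under pics/ and viewed, about 8 in all and at most 12, crops included, and the job is handed in when it is done.

Besides the shell and the picture viewer there is one more tool, called after "Emit:" as name(argument=value, ...) on one line, values as JSON. move_arm: Moves the arm, as the interface text tells. Its arguments: {"type":"object","properties":{"steps":{"type":"array","items":{"type":"array","items":{"type":"number"}}},"grip":{"type":"number"},"squeeze":{"type":"number"}},"required":["steps"]}

```bash
ls; mkdir -p pics; cat > h.py <<'E'
import numpy as np,cv2
from station import robot
def cap(n):
    c=robot.capture(n); np.savez('%s.npz'%n,**c); return c
def world(c):
    d=c['depth'].astype(float);K=c['mtx'];v,u=np.indices(d.shape)
    p=np.stack([(u-K[0,2])/K[0,0]*d,(v-K[1,2])/K[1,1]*d,d,np.ones_like(d)],-1)
    w=(p@np.linalg.inv(c['camera_from_world']).T)[...,:3]; w[d==0]=np.nan; return w
E
python3 - <<'E'
from h import *
for n in('top','scene'):
    c=cap(n); cv2.imwrite('pics/%s1.png'%n,c['frame'][...,::-1]); print(n,np.linalg.inv(c['camera_from_world'])[:3].round(3).tolist(),c['mtx'][0,0])
s=robot.sense(); print(s['t'],s['tool_rot'],s['ee_pos'])
E
```

```text
pics
top [[0.015, -0.995, 0.097, 0.458], [-1.0, -0.014, 0.017, -0.032], [-0.015, -0.097, -0.995, 1.447]] 395.34672460538593
scene [[-0.879, 0.362, -0.312, 1.073], [0.477, 0.673, -0.565, 0.844], [0.006, -0.645, -0.764, 1.287]] 493.7617956730713
0.1 [[ 3.67011596e-01 -6.57874388e-04 -9.30216134e-01]
 [ 9.30214534e-01 -1.72539217e-03  3.67012185e-01]
 [-1.84643555e-03 -9.99998295e-01 -2.12746161e-05]] [0.19245876 0.48776277 0.23052672]
```

View pics/top1.png

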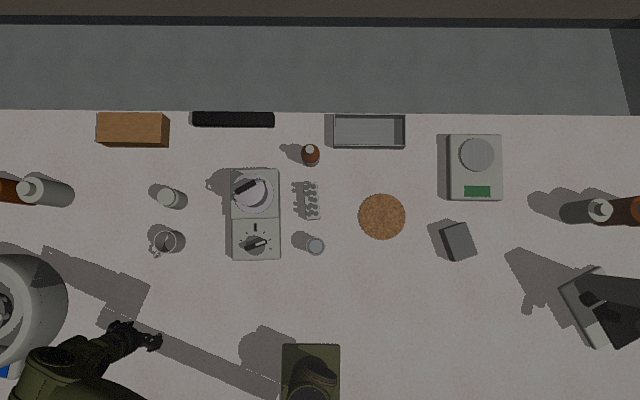

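View pics/scene1.png

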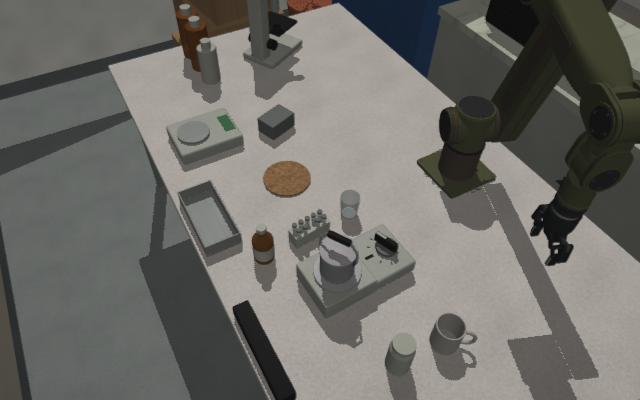

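The top view shows the hotplate at (255,215), with the pail at about (250,190), the knob at (257,243) and the off bar at (255,227). The mat is at (382,216). The scene view agrees, with the rack, beaker and bottle between hotplate and mat.

```bash
cat > m.py <<'E'
from h import *
c=dict(np.load('top.npz'));s=dict(np.load('scene.npz'))
cv2.imwrite('pics/crop.png',np.hstack([cv2.resize(c['frame'][160:270,220:330,::-1],None,fx=3.6,fy=3.6,interpolation=2),cv2.resize(s['frame'][210:310,290:420,::-1],(396,396),interpolation=2)]))
A=np.concatenate([world(x).reshape(-1,3) for x in(c,s)]);C=np.concatenate([x['frame'].reshape(-1,3) for x in(c,s)]).astype(int)
W=world(c);print(W[230,255],W[216,382],W[190,250])
# hotplate box from deck points (height 50-80)
def rect(P):
    r=cv2.minAreaRect(P[:,:2].astype(np.float32)*1000); return np.round(r[0],1),np.round(r[1],1),round(r[2],1)
w=W.reshape(-1,3);ctr=W[230,255]
near=(abs(w[:,0]-ctr[0])<.26)&(abs(w[:,1]-ctr[1])<.12)
P=w[near&(w[:,2]>.04)&(w[:,2]<.09)];print('deck',len(P),rect(P))
D=w[near&(w[:,2]>.052)&(w[:,2]<.066)];print('front',len(D),rect(D))
nA=(abs(A[:,0]-ctr[0])<.26)&(abs(A[:,1]-ctr[1])<.14)
k=nA&(A[:,2]>.085)&(A[:,2]<.11)&(A[:,0]<ctr[0]+.02);print('knob',k.sum(),rect(A[k]),A[k].mean(0))
h=nA&(A[:,2]>.225)&(A[:,2]<.26);print('handle',h.sum(),rect(A[h]),A[h].mean(0))
l=nA&(A[:,2]>.18)&(A[:,2]<.2);print('lid',l.sum(),[cv2.minEnclosingCircle(A[l][:,:2].astype(np.float32))])
m=(C[:,0]-C[:,2]>40)&(A[:,2]<.02)&(A[:,2]>-.01)&(abs(A[:,0]-W[216,382][0])<.12)&(abs(A[:,1]-W[216,382][1])<.12)
print('mat',m.sum(),A[m].mean(0),cv2.minEnclosingCircle(A[m][:,:2].astype(np.float32)))
for nm,(v,u) in dict(bottle=(153,311),rack=(200,312),beaker=(243,316),flask=(197,170),mug=(242,165),tip=(240,458)).items():print(nm,W[v,u].round(3))
E
python3 m.py
```

```text
[0.49927289 0.20310397 0.06034635] [ 0.55866103 -0.24971195  0.00614996] [0.62260273 0.199891   0.19675631]
deck 3326 (array([555.1, 206.6]), array([322. , 171.4]), 2.4)
front 1616 (array([555.5, 206.1]), array([320.6, 170.4]), 1.9)
knob 295 (array([448.8, 196.2]), array([22. , 75.7]), 20.6) [0.45025783 0.19730489 0.10078635]
handle 374 (array([627.4, 210.9]), array([22.8, 93.5]), 29.2) [0.62838082 0.2098576  0.24081607]
lid 1508 [((0.6288011074066162, 0.20863494277000427), 0.060416653752326965)]
mat 2909 [ 0.55855496 -0.24849984  0.00834517] ((0.5598616600036621, -0.25077903270721436), 0.08961436152458191)
bottle [0.758 0.009 0.143]
rack [0.608 0.005 0.056]
beaker [ 0.457 -0.011  0.013]
flask [0.604 0.482 0.129]
mug [0.452 0.539 0.009]
tip [ 0.475 -0.503  0.066]
```

View pics/crop.png

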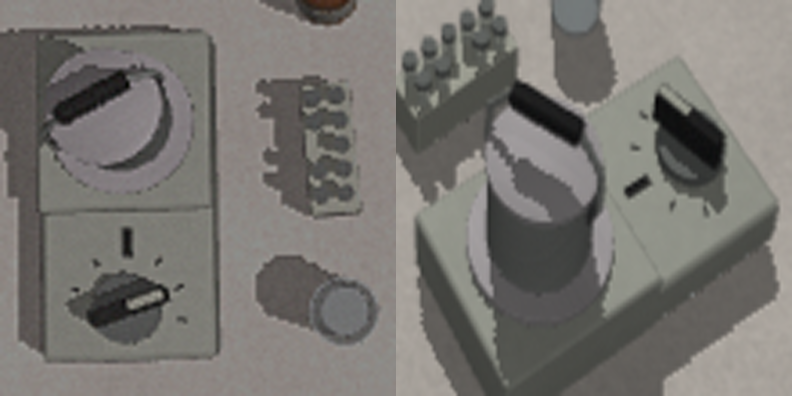

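The crop shows the pointer aimed right and slightly forward, about 71.5° clockwise of off. The pail handle lies at yaw 119°. The knob axis is at about (0.445, 0.202) and the pail at (0.627, 0.210).

```bash
cat >> h.py <<'E'
def go(p=None,yaw=None):
    "shift in tool axes (cm) and turn about tool y (deg) to a target, tool down"
    s=robot.sense();R=np.array(s['tool_rot']);e=np.array(s['ee_pos'])
    y0=np.degrees(np.arctan2(R[1,0],R[0,0]))
    print('t',round(s['t'],2),'ee',e.round(4),'yaw',y0.round(2),'tilt',np.degrees(np.arccos(-R[2,1])).round(2),'F',np.round(s['wrist_force'],1),'T',np.round(s['wrist_torque'],2),'w',round(s['gripper_width'],4),'j6',round(s['joint_positions'][5],2))
    if p is not None: print('shift cm',(R.T@(np.array(p)-e)*100).round(2))
    if yaw is not None: print('turn y',-((yaw-y0+90)%180-90))
E
python3 -c "
from h import *
go([.4453,.2023,.16],20.6)"
```

```text
t 0.1 ee [0.1925 0.4878 0.2305] yaw 68.47 tilt 0.11 F [0.4 0.3 0.6] T [0.   0.05 0.03] w 0.0852 j6 1.57
shift cm [-17.26   7.09 -34.  ]
turn y 47.86852916390236
```

Emit:
move_arm(steps=[[-1.44,0.59,-2.83,0,0,0],[-1.44,0.59,-2.83,0,0,0],[-1.44,0.59,-2.83,0,0,0],[-1.44,0.59,-2.83,0,0,0],[-1.44,0.59,-2.83,0,0,0],[-1.44,0.59,-2.83,0,0,0],[-1.44,0.59,-2.83,0,0,0],[-1.44,0.59,-2.83,0,0,0],[-1.44,0.59,-2.83,0,0,0],[-1.44,0.59,-2.83,0,0,0],[-1.44,0.59,-2.83,0,0,0],[-1.44,0.59,-2.83,0,0,0]], grip=0)

```text
t: 1.1
ee_pos: [0.4457, 0.2015, 0.1599]
tool_rot: [[0.367, -0.001, -0.93], [0.93, -0.0, 0.367], [-0.0, -1.0, 0.0]]
wrist_force: [1.1, -0.1, 0.7]
gripper_width: 0.0854
```

Emit:
move_arm(steps=[[0,0,0,0,6,0],[0,0,0,0,6,0],[0,0,0,0,6,0],[0,0,0,0,6,0],[0,0,0,0,6,0],[0,0,0,0,6,0],[0,0,0,0,6,0],[0,0,0,0,5.9,0],[0,0,0,0,0,0],[0,0,0,0,0,0]])

```text
t: 1.93
ee_pos: [0.4449, 0.2028, 0.1602]
tool_rot: [[0.935, -0.001, -0.354], [0.354, -0.0, 0.935], [-0.001, -1.0, -0.0]]
wrist_force: [-0.4, 0.3, -0.5]
gripper_width: 0.0851
```

```bash
python3 - <<'E'
from h import *
go([.4453,.2023,.080],20.6)
c=cap('top');s=cap('scene')
cv2.imwrite('pics/near.png',np.hstack([cv2.resize(c['frame'][180:290,200:310,::-1],(400,400),interpolation=2),cv2.resize(s['frame'][180:310,290:420,::-1],(400,400),interpolation=2)]))
E
```

```text
t 1.93 ee [0.4449 0.2028 0.1602] yaw 20.72 tilt 0.05 F [-0.4  0.3 -0.5] T [-0.06 -0.01 -0.03] w 0.0851 j6 1.64
shift cm [ 0.03  8.02 -0.07]
turn y 0.11979773626303825
```

View pics/near.png

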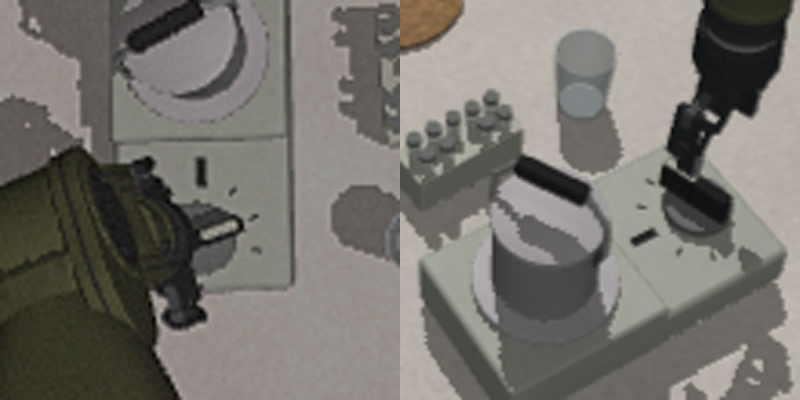

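The jaws straddle the bar in both views. Next I descend, close and read.

Emit:
move_arm(steps=[[0,1.6,0,0,0,0],[0,1.6,0,0,0,0],[0,1.6,0,0,0,0],[0,1.6,0,0,0,0],[0,1.0,0,0,0,0],[0,0.6,0,0,0,0],[0,0,0,0,0,0],[0,0,0,0,0,0]])

```text
t: 2.7
ee_pos: [0.4452, 0.203, 0.0806]
tool_rot: [[0.936, -0.0, -0.352], [0.352, -0.0, 0.936], [-0.0, -1.0, -0.0]]
wrist_force: [-0.4, -0.7, 0.0]
gripper_width: 0.0854
```

Emit:
move_arm(steps=[[0,0,0,0,0,0],[0,0,0,0,0,0],[0,0,0,0,0,0],[0,0,0,0,0,0],[0,0,0,0,0,0],[0,0,0,0,0,0],[0,0,0,0,0,0],[0,0,0,0,0,0],[0,0,0,0,0,0],[0,0,0,0,0,0]], grip=1, squeeze=25)

```text
t: 3.53
ee_pos: [0.4454, 0.2031, 0.0808]
tool_rot: [[0.936, 0.001, -0.351], [0.351, 0.0, 0.936], [0.001, -1.0, 0.0]]
wrist_force: [0.5, -0.2, 4.3]
gripper_width: 0.0156
```

```bash
python3 -c "
from h import *
go([.4453,.2023,.08],92.1)"
```

```text
t 3.53 ee [0.4454 0.2031 0.0808] yaw 20.57 tilt 0.03 F [ 0.5 -0.2  4.3] T [-0.05  0.07  0.06] w 0.0156 j6 1.64
shift cm [-0.03  0.08 -0.07]
turn y -71.52895446053859
```

Emit:
move_arm(steps=[[0,0,0,0,-6,0],[0,0,0,0,-6,0],[0,0,0,0,-6,0],[0,0,0,0,-6,0],[0,0,0,0,-6,0],[0,0,0,0,-6,0],[0,0,0,0,-6,0],[0,0,0,0,-6,0],[0,0,0,0,-6,0],[0,0,0,0,-6,0],[0,0,0,0,-6,0],[0,0,0,0,-5.5,0]])

```text
t: 4.53
ee_pos: [0.4427, 0.1991, 0.0808]
tool_rot: [[-0.039, -0.003, -0.999], [0.999, -0.008, -0.039], [-0.008, -1.0, 0.004]]
wrist_force: [-5.3, -10.1, 14.2]
gripper_width: 0.0153
```

Emit:
move_arm(steps=[[0,0,0,0,0,0],[0,0,0,0,0,0],[0,0,0,0,0,0]])

```text
t: 4.78
ee_pos: [0.4427, 0.1991, 0.0808]
tool_rot: [[-0.035, -0.003, -0.999], [0.999, -0.008, -0.035], [-0.008, -1.0, 0.004]]
wrist_force: [-5.6, -10.4, 13.7]
gripper_width: 0.0153
```

```bash
python3 -c "
from h import *
go([.4453,.2023,.08],92.1)"
```

```text
t 4.78 ee [0.4427 0.1991 0.0808] yaw 91.99 tilt 0.48 F [ -5.6 -10.4  13.7] T [-1.92  0.92  0.03] w 0.0153 j6 0.39
shift cm [ 0.31  0.07 -0.27]
turn y -0.11307961511715803
```

Emit:
move_arm(steps=[[0,0,0,0,0,0],[0,0,0,0,0,0],[0,0,0,0,0,0],[0,0,0,0,0,0],[0,0,0,0,0,0],[0,0,0,0,0,0],[0,0,0,0,0,0],[0,0,0,0,0,0]], grip=0)

```text
t: 5.45
ee_pos: [0.4452, 0.203, 0.0804]
tool_rot: [[-0.036, -0.0, -0.999], [0.999, -0.0, -0.036], [-0.0, -1.0, 0.0]]
wrist_force: [-0.1, -0.3, -0.5]
gripper_width: 0.0855
```

Emit:
move_arm(steps=[[0,-1.0,0,0,0,0],[0,-2.5,0,0,0,0],[0,-3,0,0,0,0],[0,-3,0,0,0,0],[0,-3,0,0,0,0],[0,-3,0,0,0,0],[0,-3,0,0,0,0],[0,-3,0,0,0,0],[0,0,4,0,0,0],[0,0,4,0,0,0],[0,0,4,0,0,0],[0,0,0,0,0,0]])

```text
t: 6.45
ee_pos: [0.3182, 0.1966, 0.2954]
tool_rot: [[-0.039, -0.005, -0.999], [0.999, -0.002, -0.039], [-0.001, -1.0, 0.005]]
wrist_force: [-0.6, -1.2, -0.0]
gripper_width: 0.0855
```

```bash
python3 - <<'E'
from h import *
import io
c=cap('top');s=cap('scene')
cv2.imwrite('pics/off.png',np.hstack([cv2.resize(c['frame'][170:270,220:320,::-1],(400,400),interpolation=2),cv2.resize(s['frame'][180:310,290:420,::-1],(400,400),interpolation=2)]))
A=np.concatenate([world(x).reshape(-1,3) for x in(c,s)])
k=(A[:,2]>.08)&(A[:,2]<.11)&(np.hypot(A[:,0]-.4453,A[:,1]-.2023)<.06)
P=A[k];print(k.sum(),cv2.minAreaRect(P[:,:2].astype(np.float32)*1000))
h=(A[:,2]>.225)&(A[:,2]<.26)&(np.hypot(A[:,0]-.627,A[:,1]-.21)<.07)
print(h.sum(),cv2.minAreaRect(A[h][:,:2].astype(np.float32)*1000))
go([.627,.210,.27],29.2)
E
```

```text
312 ((453.1004638671875, 201.81390380859375), (78.716796875, 18.665977478027344), 2.564601182937622)
376 ((628.6028442382812, 208.79632568359375), (21.216598510742188, 88.14338684082031), 31.001047134399414)
t 6.55 ee [0.3242 0.1985 0.2959] yaw 92.16 tilt 0.07 F [ 0.2  0.6 -0.3] T [ 0.04 -0.07  0.04] w 0.0852 j6 0.51
shift cm [ 1.00e-02  2.62e+00 -3.03e+01]
turn y 62.95674317007966
```

View pics/off.png

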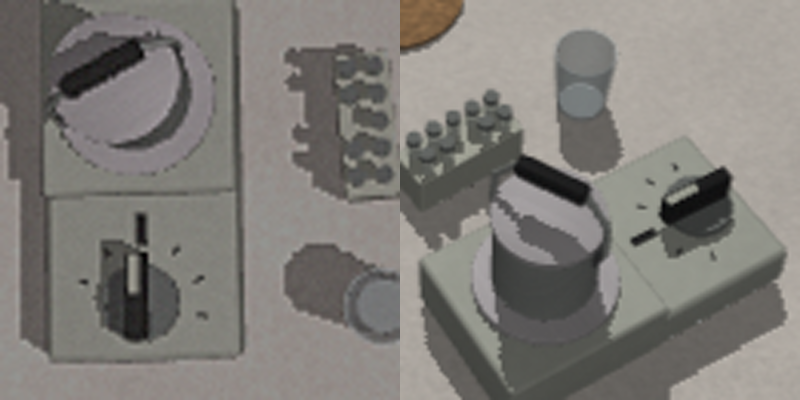

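The pointer now lies along the off bar: the fit gives 2.6° against a hotplate yaw of about 2.1°. The knob is off, so I move on to the pail. First I turn the tool.

Emit:
move_arm(steps=[[0,0,0,0,6.2,0],[0,0,0,0,6.2,0],[0,0,0,0,6.2,0],[0,0,0,0,6.2,0],[0,0,0,0,6.2,0],[0,0,0,0,6.2,0],[0,0,0,0,6.2,0],[0,0,0,0,6.2,0],[0,0,0,0,6.2,0],[0,0,0,0,6.2,0],[0,0,0,0,0,0],[0,0,0,0,0,0]])

```text
t: 7.55
ee_pos: [0.3263, 0.1989, 0.2954]
tool_rot: [[0.864, 0.0, -0.503], [0.503, 0.0, 0.864], [0.0, -1.0, -0.0]]
wrist_force: [-0.3, -0.0, -0.6]
gripper_width: 0.0855
```

```bash
python3 -c "
from h import *
go([.628,.210,.29],30)"
```

```text
t 7.55 ee [0.3263 0.1989 0.2954] yaw 30.19 tilt 0.01 F [-0.3 -0.  -0.6] T [-0.04 -0.02 -0.  ] w 0.0855 j6 1.59
shift cm [ 26.64   0.55 -14.21]
turn y 0.18858873719992175
```

Emit:
move_arm(steps=[[2.7,0.05,-1.42,0,0,0],[2.7,0.05,-1.42,0,0,0],[2.7,0.05,-1.42,0,0,0],[2.7,0.05,-1.42,0,0,0],[2.7,0.05,-1.42,0,0,0],[2.7,0.05,-1.42,0,0,0],[2.7,0.05,-1.42,0,0,0],[2.7,0.05,-1.42,0,0,0],[2.7,0.05,-1.42,0,0,0],[2.3,0.05,-1.42,0,0,0],[0,0,0,0,0,0],[0,0,0,0,0,0]])

```text
t: 8.55
ee_pos: [0.6281, 0.2087, 0.2885]
tool_rot: [[0.865, -0.002, -0.502], [0.502, -0.001, 0.865], [-0.002, -1.0, 0.0]]
wrist_force: [-1.2, 0.1, 0.4]
gripper_width: 0.0853
```

```bash
python3 - <<'E'
from h import *
go([.628,.210,.217],30)
c=cap('top');s=cap('scene')
cv2.imwrite('pics/pre.png',np.hstack([cv2.resize(c['frame'][130:230,200:300,::-1],(400,400),interpolation=2),cv2.resize(s['frame'][170:300,270:400,::-1],(400,400),interpolation=2)]))
E
```

```text
t 8.55 ee [0.6281 0.2087 0.2885] yaw 30.11 tilt 0.11 F [-1.2  0.1  0.4] T [-0.02  0.04  0.01] w 0.0853 j6 1.37
shift cm [0.07 7.15 0.11]
turn y 0.1075075550712512
```

View pics/pre.png

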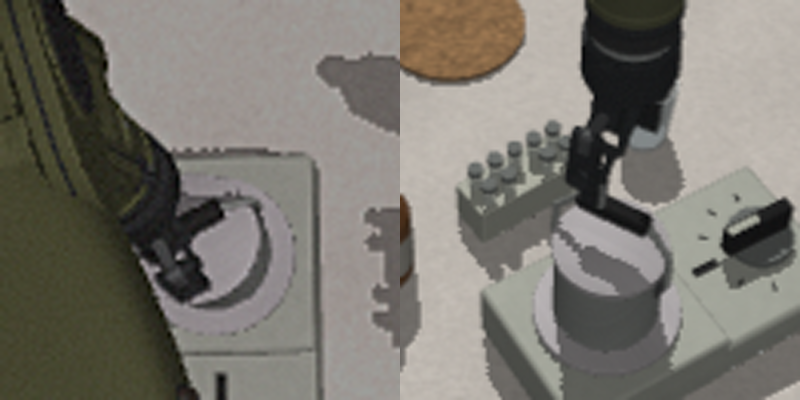

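The jaws are aligned across the handle bar and centred on it. I descend and grip.

Emit:
move_arm(steps=[[0,1.5,0.1,0,0,0],[0,1.5,0,0,0,0],[0,1.5,0,0,0,0],[0,1.3,0,0,0,0],[0,0.8,0,0,0,0],[0,0.5,0,0,0,0],[0,0,0,0,0,0],[0,0,0,0,0,0]])

```text
t: 9.32
ee_pos: [0.6259, 0.21, 0.2202]
tool_rot: [[0.865, 0.001, -0.501], [0.501, 0.0, 0.865], [0.001, -1.0, -0.0]]
wrist_force: [-0.1, 0.9, 0.5]
gripper_width: 0.0854
```

Emit:
move_arm(steps=[[0,0,0,0,0,0],[0,0,0,0,0,0],[0,0,0,0,0,0],[0,0,0,0,0,0],[0,0,0,0,0,0],[0,0,0,0,0,0],[0,0,0,0,0,0],[0,0,0,0,0,0],[0,0,0,0,0,0],[0,0,0,0,0,0]], grip=1, squeeze=70)

```text
t: 10.15
ee_pos: [0.6261, 0.2101, 0.2199]
tool_rot: [[0.865, 0.0, -0.501], [0.501, 0.0, 0.865], [0.001, -1.0, 0.0]]
wrist_force: [-0.5, -0.1, 3.6]
gripper_width: 0.0168
```

Emit:
move_arm(steps=[[0,-0.4,0,0,0,0],[0,-0.8,0,0,0,0],[0,-0.8,0,0,0,0],[0,-1,0,0,0,0],[0,-1,0,0,0,0],[0,-1,0,0,0,0],[0,0,0,0,0,0],[0,0,0,0,0,0]])

```text
t: 10.82
ee_pos: [0.6269, 0.2101, 0.2707]
tool_rot: [[0.865, 0.002, -0.501], [0.501, 0.001, 0.865], [0.002, -1.0, -0.001]]
wrist_force: [-0.4, -0.5, -6.7]
gripper_width: 0.0169
```

```bash
python3 -c "
from h import *
go([.559,-.250,.35],30)"
```

```text
t 10.82 ee [0.6269 0.2101 0.2707] yaw 30.07 tilt 0.15 F [-0.4 -0.5 -6.7] T [ 0.02  0.   -0.02] w 0.0169 j6 1.37
shift cm [-28.91  -7.98 -36.43]
turn y 0.06749128227568235
```

Lifted: the load is about 7 N and the tilt is nil. I carry it to the mat.

Emit:
move_arm(steps=[[0,-1,0,0,0,0],[0,-1,0,0,0,0],[0,-1,0,0,0,0],[-0.32,0,-0.41,0,0,0],[-0.65,0,-0.82,0,0,0],[-0.98,0,-1.23,0,0,0],[-1.3,0,-1.64,0,0,0],[-1.3,0,-1.64,0,0,0],[-1.3,0,-1.64,0,0,0],[-1.3,0,-1.64,0,0,0],[-1.3,0,-1.64,0,0,0],[-1.3,0,-1.64,0,0,0]])

```text
t: 11.82
ee_pos: [0.6017, 0.0518, 0.2985]
tool_rot: [[0.866, -0.002, -0.5], [0.5, -0.001, 0.866], [-0.002, -1.0, 0.0]]
wrist_force: [0.8, -1.1, -5.6]
gripper_width: 0.0171
```

Emit:
move_arm(steps=[[-1.3,0,-1.64,0,0,0],[-1.3,0,-1.64,0,0,0],[-1.3,0,-1.64,0,0,0],[-1.3,0,-1.64,0,0,0],[-1.3,0,-1.64,0,0,0],[-1.3,0,-1.64,0,0,0],[-1.3,0,-1.64,0,0,0],[-1.3,0,-1.64,0,0,0],[-1.3,0,-1.64,0,0,0],[-1.3,0,-1.64,0,0,0],[-1.3,0,-1.64,0,0,0],[-1.3,0,-1.64,0,0,0]])

```text
t: 12.82
ee_pos: [0.5647, -0.196, 0.2985]
tool_rot: [[0.866, -0.002, -0.5], [0.5, -0.0, 0.866], [-0.002, -1.0, 0.001]]
wrist_force: [-0.0, -0.5, -5.5]
gripper_width: 0.0165
```

Emit:
move_arm(steps=[[-1.3,0,-1.64,0,0,0],[-0.98,0,-1.23,0,0,0],[-0.65,0,-0.82,0,0,0],[-0.32,0,-0.41,0,0,0],[0,0,0,0,0,0],[0,0,0,0,0,0],[0,0,0,0,0,0]])

```text
t: 13.4
ee_pos: [0.5592, -0.2448, 0.2994]
tool_rot: [[0.865, -0.0, -0.502], [0.502, 0.001, 0.865], [0.0, -1.0, 0.001]]
wrist_force: [-0.0, 0.1, -6.1]
gripper_width: 0.0167
```

```bash
python3 - <<'E'
from h import *
go([.559,-.250,.145],30)
c=cap('top');s=cap('scene')
cv2.imwrite('pics/mat.png',np.hstack([cv2.resize(c['frame'][150:280,320:450,::-1],(400,400),interpolation=2),cv2.resize(s['frame'][80:230,200:350,::-1],(400,400),interpolation=2)]))
E
```

```text
t 13.4 ee [ 0.5592 -0.2448  0.2994] yaw 30.11 tilt 0.05 F [-0.   0.1 -6.1] T [ 0.02 -0.01 -0.04] w 0.0167 j6 0.63
shift cm [-0.29 15.44 -0.45]
turn y 0.1148041323646396
```

View pics/mat.png

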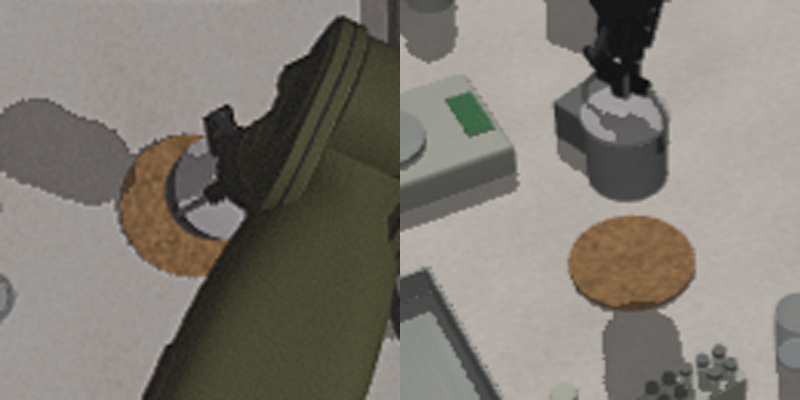

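The pail hangs level above the mat. I lower it to just above, then ease it down.

Emit:
move_arm(steps=[[-0.15,0.8,-0.22,0,0,0],[-0.14,1.4,-0.23,0,0,0],[0,1.6,0,0,0,0],[0,1.6,0,0,0,0],[0,1.6,0,0,0,0],[0,1.6,0,0,0,0],[0,1.6,0,0,0,0],[0,1.5,0,0,0,0],[0,1.2,0,0,0,0],[0,0.9,0,0,0,0],[0,0.6,0,0,0,0],[0,0.3,0,0,0,0]])

```text
t: 14.5
ee_pos: [0.5587, -0.2506, 0.1514]
tool_rot: [[0.865, -0.001, -0.501], [0.501, 0.001, 0.865], [-0.001, -1.0, 0.001]]
wrist_force: [1.0, -0.2, -6.0]
gripper_width: 0.0164
```

Emit:
move_arm(steps=[[0,0,0,0,0,0],[0,0.1,0,0,0,0],[0,0.1,0,0,0,0],[0,0.1,0,0,0,0],[0,0.1,0,0,0,0],[0,0,0,0,0,0],[0,0,0,0,0,0]])

```text
t: 15.08
ee_pos: [0.5591, -0.251, 0.1486]
tool_rot: [[0.865, 0.0, -0.501], [0.501, -0.0, 0.865], [0.0, -1.0, -0.0]]
wrist_force: [-0.2, -0.3, -5.4]
gripper_width: 0.0167
```

Emit:
move_arm(steps=[[0,0.1,0,0,0,0],[0,0.1,0,0,0,0],[0,0.1,0,0,0,0],[0,0,0,0,0,0],[0,0,0,0,0,0],[0,0,0,0,0,0]])

```text
t: 15.58
ee_pos: [0.5591, -0.251, 0.1455]
tool_rot: [[0.865, -0.0, -0.501], [0.501, 0.0, 0.865], [-0.0, -1.0, 0.0]]
wrist_force: [0.4, -0.8, -6.4]
gripper_width: 0.017
```

Emit:
move_arm(steps=[[0,0.1,0,0,0,0],[0,0.05,0,0,0,0],[0,0,0,0,0,0],[0,0,0,0,0,0],[0,0,0,0,0,0]])

```text
t: 16.0
ee_pos: [0.5591, -0.251, 0.144]
tool_rot: [[0.865, 0.0, -0.501], [0.501, -0.0, 0.865], [-0.0, -1.0, -0.0]]
wrist_force: [0.3, -0.2, -6.4]
gripper_width: 0.0166
```

Emit:
move_arm(steps=[[0,0.1,0,0,0,0],[0,0,0,0,0,0],[0,0,0,0,0,0],[0,0,0,0,0,0]])

```text
t: 16.33
ee_pos: [0.5591, -0.251, 0.143]
tool_rot: [[0.865, -0.0, -0.501], [0.501, 0.0, 0.865], [-0.0, -1.0, 0.0]]
wrist_force: [-0.1, -0.0, -6.5]
gripper_width: 0.0163
```

Emit:
move_arm(steps=[[0,0.07,0,0,0,0],[0,0,0,0,0,0],[0,0,0,0,0,0],[0,0,0,0,0,0]])

```text
t: 16.67
ee_pos: [0.5591, -0.251, 0.1429]
tool_rot: [[0.865, 0.0, -0.501], [0.501, -0.0, 0.865], [0.0, -1.0, -0.0]]
wrist_force: [-1.8, 1.3, 0.3]
gripper_width: 0.0164
```

Contact: the load is now on the mat. I release and withdraw straight up.

Emit:
move_arm(steps=[[0,0,0,0,0,0],[0,0,0,0,0,0],[0,0,0,0,0,0],[0,0,0,0,0,0],[0,0,0,0,0,0],[0,0,0,0,0,0],[0,0,0,0,0,0],[0,0,0,0,0,0],[0,0,0,0,0,0]], grip=0)

```text
t: 17.42
ee_pos: [0.5591, -0.251, 0.1423]
tool_rot: [[0.865, -0.0, -0.501], [0.501, 0.0, 0.865], [-0.0, -1.0, 0.0]]
wrist_force: [-0.1, -0.7, 0.4]
gripper_width: 0.0855
```

Emit:
move_arm(steps=[[0,-0.5,0,0,0,0],[0,-1,0,0,0,0],[0,-1.5,0,0,0,0],[0,-2,0,0,0,0],[0,-2,0,0,0,0],[0,-2,0,0,0,0],[0,-2.5,0,0,0,0],[0,-2.5,0,0,0,0],[-1.25,0,2.2,0,0,0],[-2.5,0,1.5,0,0,0],[-2.5,0,1.5,0,0,0],[-2.5,0,1.5,0,0,0]])

```text
t: 18.42
ee_pos: [0.449, -0.2366, 0.2835]
tool_rot: [[0.865, 0.001, -0.502], [0.502, -0.001, 0.865], [0.001, -1.0, -0.001]]
wrist_force: [0.4, -0.5, 0.2]
gripper_width: 0.0856
```

Emit:
move_arm(steps=[[-2.5,0,1.5,0,0,0],[-2.5,0,1.5,0,0,0],[-2.5,0,1.5,0,0,0],[0,0,0,0,0,0],[0,0,0,0,0,0]])

```text
t: 18.83
ee_pos: [0.3615, -0.2355, 0.2837]
tool_rot: [[0.866, 0.002, -0.5], [0.5, -0.001, 0.866], [0.001, -1.0, -0.002]]
wrist_force: [0.5, -0.1, 0.8]
gripper_width: 0.0854
```

```bash
python3 - <<'E'
from h import *
c=cap('top');s=cap('scene')
cv2.imwrite('pics/end.png',np.vstack([c['frame'][100:280,140:520,::-1],cv2.resize(s['frame'][80:400,150:500,::-1],(380,347))]))
A=np.concatenate([world(x).reshape(-1,3) for x in(c,s)]);d=np.hypot(A[:,0]-.559,A[:,1]+.25)
for a,b in((.105,.12),(.14,.18)):
    l=(A[:,2]>a)&(A[:,2]<b)&(d<.08);P=A[l];print(l.sum(),cv2.minEnclosingCircle(P[:,:2].astype(np.float32)),np.median(P,0),cv2.minAreaRect(P[:,:2].astype(np.float32)*1000))
W=world(c)
for nm,(v,u) in dict(bottle=(153,311),rack=(200,312),beaker=(243,316),flask=(197,170),mug=(242,165),tip=(240,458)).items():print(nm,W[v,u].round(3))
k=(A[:,2]>.08)&(A[:,2]<.11)&(np.hypot(A[:,0]-.4453,A[:,1]-.2023)<.06)
print(cv2.minAreaRect(A[k][:,:2].astype(np.float32)*1000));go()
E
```

```text
1077 ((0.5599596500396729, -0.2537560760974884), 0.06153329089283943) [ 0.56463685 -0.24666366  0.11188562] ((560.2061767578125, -249.45819091796875), (108.3441162109375, 104.9422378540039), 72.55500793457031)
281 ((0.5611332058906555, -0.2522263824939728), 0.05016136169433594) [ 0.56060209 -0.24781594  0.16450686] ((562.56201171875, -251.2821044921875), (24.875690460205078, 100.06289672851562), 33.030521392822266)
bottle [0.756 0.008 0.151]
rack [0.609 0.005 0.047]
beaker [ 0.457 -0.011  0.003]
flask [0.604 0.481 0.132]
mug [0.452 0.541 0.004]
tip [ 0.475 -0.506  0.057]
((454.1385803222656, 206.56741333007812), (76.45278930664062, 26.803661346435547), 2.9020135402679443)
t 18.93 ee [ 0.3633 -0.2359  0.2833] yaw 30.06 tilt 0.15 F [-0.8 -0.6  0.4] T [-0.05 -0.02  0.  ] w 0.0856 j6 0.47
```

View pics/end.png

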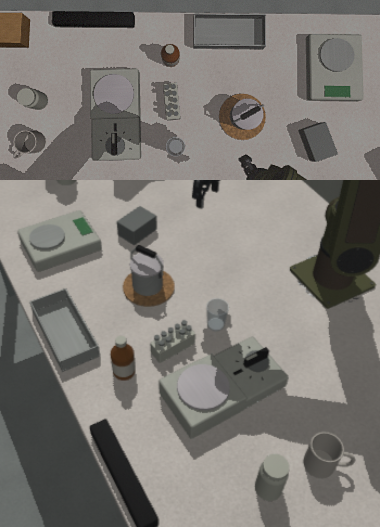

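The pail stands upright near the centre of the mat, at (243,115) in the top half of the picture. The pointer is on the off bar and the other things have not moved.

```bash
python3 -c "
from h import *
print(robot.close_job())"
```

```text
the job is handed in; nothing more can be done
None
```

The hotplate is off, the pail is on the cork mat, and the job was handed in at about 19 s of the 67 s allowed.

- **Selector:** I turned it about 71.5° back to the off mark. Right after release, the pointer was within about 0.5° of the hotplate's axis. The last fit gave about 0.8°, but with a noisier outline (27 mm across, against 19 mm before).
- **Pail:** I lifted it by the handle and kept the tool within about 0.2° of vertical at every reading. I lowered it in 1 mm steps until the load came off the wrist, then released it. The last check puts it upright and within about 5 mm of the mat's centre; up to 37 mm off would still be wholly on the mat.
- **Bystanders:** bottle, beaker, rack, mug, tipbox and flask all read within a few mm of where they started in x and y, and none looked moved in the last picture. Heights differed by up to about 10 mm, which I put down to depth noise.
- **Forces:** the highest wrist force I read was about 18 N, while turning the knob. The gripper was empty and clear of everything at hand-in.

No check failed.

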